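# Shut the test nest, lock its contacts home and start the blower test

## Robot

A 6-joint arm with a two-finger parallel gripper is mounted at the origin on a cart in front of the work surface, level with it; the furniture and walls round the work are solid. World frame = base frame: x ahead of the robot, y to its left, z up, the work surface at z = 0. Lengths are in mm, angles in rad, forces in N, time in s.
With the tool pointing down it reaches from about 275 to 725 mm from the base axis. Payload 5.6 kg.
Tool frame: the origin (TCP) lies on the centre line of the jaws, within the pads' length; the fingertips stand 19 mm ahead of it and the grasp point (between the pads) is the TCP (env.tip_reach is the distance from the TCP to the fingertips, in mm); y points along the fingers, z is the direction in which the jaws open and shut, and the axes are right-handed (so a half turn about y gives the same grasp; the last joint's range is limited). The gripper opens to 85 mm and grips with 20 to 120 N. Pads are 22 mm wide; open, the fingers measure 114 mm over their backs; the gripper's body (76 mm by 85 mm) begins 54 mm behind the grasp point. The pads swing forward as they close: fully open they stand 13 mm farther back than shut.
Start: joints at [-0.854, 0.255, 0.108, 0, -1.424, -0.285], TCP at [230.196, -499.502, 223.283] pointing down, gripper open.
Joint ranges: [-2.95, 2.95], [-1.21, 1.97], [-1.09, 1.5], [-2.87, 1.71], [-2.94, -0.07], [-3.05, 3.05]. Speed limits (rad/s): [2.57, 2.57, 3.14, 3.14, 3.14, 3.14].

## Interface

Orientations are given as a rotation vector (axis times angle).
In Python, from workcell import env, cams gives the robot as it stands.
- The arm moves only by the shell command python3 -m crank 'ROWS' [FORCE]. ROWS is JSON, a list of rows, each a list of 3 entries, a list of its own where there are three numbers: the shift along the tool's x, y, z in units of 0.06 m (1.0 is 0.06 m), then the turn about the tool's y in units of 45 degrees (1.0 is 45 degrees), then the gripper command: -1 is shut, 1 is fully open, values between are in proportion. A call has 1 to 12 rows; each row shifts and turns the commanded pose from where the row before left it, along the tool's axes as they then stand; what a row does not reach is not made up. A row lasts 1/8 s, in which the tool goes at most 62.5 mm and 10.7 degrees, less where a joint would pass 70% of its speed; a pose out of reach is approached as far as the arm can. A call with a number of a shift or a turn outside -1 to 1 is refused whole. A call with a gripper value outside its range is refused whole. The fingers move at their own pace and stop on an object; FORCE is the grip in N (left out, the last holds). Time passes only in rows, so rows that do not move let the fingers close. It gives the time, the measured TCP pose, the force and the opening at its end, in the units of the state.
- env.read_state(): the state, without advancing time (a new reading comes with each control period).
- cams.camera(name): name is "scene" or "top" or "wrist"; returns (picture, depth): 480x640x3 uint8, blue, green, red; 480x640 float32, mm along the optical axis (not along the pixel's ray), 0 where there is no reading.
- cams.get_calibration(name): a dict with "K" (3x3 intrinsics, pixels), "R" (3x3) and "t" (3): a world point X has camera coordinates R X + t. Camera axes: x right, y down, z forward; pixel columns grow to the right and rows downward; lengths in mm; the calibration is good to about 2 mm. A picture is of the moment at which its call begins: read the wrist's pose just before it. get_calibration takes no time and is no camera call; for the wrist camera it gives the pose at the moment of the call.
- env.finish_job(): hands the job in, once; it reports no verdict.
The state is a dict: "time": time; "q": joint angles; "qvel": joint speeds; "effort": joint torques, N m; "eef_pos": TCP position; "orientation": TCP orientation; "force": force on the tool from outside, world axes, zero at the start; "moment": the same for the moment, N m; "opening": finger opening in mm.
Only numpy, scipy, OpenCV 4.12 (cv2) and the standard library are available. Lean on these libraries where they do the work, as an engineer would, in place of code of your own. Each camera call takes 0.05 s, during which the arm holds its last target.

## Task

Start the test of the blower that sits in the nest: swing the clear guard down until it is shut and push the red toggle lever over towards the nest until it snaps past its dead point and stays locked, then press the green start button. It is all done with the fingertips or the outside of the fingers, nothing needs gripping; the guard must not be lifted any further back first, and the tools and parts lying round the nest stay where they are.

Things in the scene. Friction and masses are not known exactly. Their poses are not given: they have to be found in the camera images.
- test_nest: Fixed dark base plate of the blower test nest, 170 x 190 x 12 mm, lying on the bench. Origin on the bench under the plate (plate spans x -73..97, y -91..99 mm); x points to the back (guard hinge), y to the left (start button), z up. The lever's foot, 56 x 80 x 12 mm, joins it on the right (-y). Nothing but the raised guard and the lever stands above 62 mm.
- test_nest_guard (a joint): Angle of the clear guard, rad: 0 shut, grows as it swings up and back (limit 1.75). Plate 142 x 130 x 4 mm on a hinge at the nest's back, open sides, 30 mm front skirt, black handle bar ahead of it. Stiff hinge: it stays put above about 0.9 rad and sinks shut of its own weight below about 0.8. Its outer face is on the far side (+x) while raised: reach behind it and push forward (-x) and down.
- guard_hinge (a point): Middle of the guard's hinge line, fixed: 82 mm behind and 4 mm left of the nest's origin, 52 mm above the bench; the line runs along the nest's y.
- guard_edge (a point): Point on the outer face of the guard plate, mid-width, 142 mm out from the hinge line and 10 mm above it when shut (then nest x -60, y 4, z 62 mm). The skirt is 9 mm further out, the handle bar ends 37 mm further out. Moves with the guard.
- contact_lever (a joint): Angle of the red toggle lever, rad: 0 open (held there by a spring), dead point 0.883, locked against its stop 1.023. Let go before the dead point it springs back; past it, it snaps to the stop and stays. Through link and plunger it drives the contact slide. Needs up to about 10 N at the grip.
- lever_grip (a point): On the centre line of the red grip (round, 15 mm thick), 70 mm from the pivot; the grip goes on 16 mm past it and begins 42 mm before it. Open it leans 28 deg from upright outwards (nest -y); it swings up and over in the nest's y-z plane and when locked leans 31 deg from upright towards the nest (+y). Push it from outside towards nest +y.
- lever_pivot (a point): Axis of the lever's pivot, fixed on the right of the nest: nest x 7, y -150, z 29 mm; the axis runs along the nest's x. The bracket around it is 46 mm wide and 44 mm high.
- test_nest_contact_slide (a joint): Travel of the contact block with its gold pins, m: 0 back, about 0.0112 home against the blower. Driven by the lever only.
- test_nest_start (a joint): Travel of the start button, m: 0 up, 0.003 fully down; spring return, about 5 N half way, 9 N fully down.
- start_top (a point): Centre of the top face of the green start button, 17 mm wide, 44 mm above the bench at the nest's left front (nest x -43, y 82), on a white 40 x 30 mm housing 34 mm high. The shut guard's side edge stands 13 mm to the right of the button's centre and 18 mm higher, so broad fingertips press on the button's left half.
- tachometer: Orange hand meter, 54 x 114 x 30 mm, loose, lying to the right of the nest behind the lever. Origin centre of underside. Leave alone.
- spare_impeller: Black fan wheel, 55 mm across, 20 mm high, loose, lying in front of the lever. Origin centre of underside. Leave alone.
- screwdriver: Small screwdriver with a dark handle, 130 x 14 mm, loose, lying along the left side of the nest. Leave alone.

How it is judged:
By the outcome, as a careful person would: the job done as asked, in the order asked, and still so for the second after the job is handed in, with the robot touching nothing.
It also fails if it takes over 51 s, if anything falls off the work surface, if the arm or the gripper's body presses on something with over 40 N, if the wrist force passes 120 N, or if a joint passes its speed limit or range.

## Working session

There is one attempt and no reset: what is moved stays moved. The work goes in short steps, Python scripts to look and compute and a shell command to move; the robot and the scene stay as the last step left them, time stands still between calls to the robot, and variables do not carry over. Pictures are saved under pics/ and viewed, and the job is handed in when it is done.

```bash
ls; mkdir -p pics
python3 - <<'E'
from workcell import env,cams
import cv2,numpy as np
print(env.read_state(), env.tip_reach)
for n in("scene","top"):
    im,d=cams.camera(n); cv2.imwrite(f"pics/{n}0.png",im); np.save(f"pics/{n}0.npy",d)
    c=cams.get_calibration(n); print(n,c)
E
```

```text
pics
{'time': 0.0, 'q': array([-8.54384228e-01,  2.55753718e-01,  1.06972463e-01, -5.01033826e-04,
       -1.42390765e+00, -2.84573840e-01]), 'qvel': array([-0.00188366, -0.00068378,  0.00059115,  0.00050201,  0.00110603,
        0.00084173]), 'effort': array([ 5.49480355e-04, -3.86641431e+01,  2.37944037e+01,  5.36502331e+00,
       -6.05378285e-03,  4.21663003e-05]), 'eef_pos': array([ 230.01924948, -499.00695954,  222.37557056]), 'orientation': array([-1.54223681, -0.33816694,  0.33891508]), 'force': array([-0.16692275, -0.19336622,  0.3540272 ]), 'moment': array([-0.00255781, -0.03909576, -0.02524886]), 'opening': 85.18654884082308} 19.0
scene {'K': array([[595.4956621 ,   0.        , 320.31022567],
       [  0.        , 595.4956621 , 243.38031081],
       [  0.        ,   0.        ,   1.        ]]), 'R': array([[-0.66866847, -0.74354128,  0.00536967],
       [-0.45888032,  0.40696834, -0.78981366],
       [ 0.58507378, -0.53058753, -0.61332336]]), 't': array([510.72605044, 276.72464231, 844.44888835])}
top {'K': array([[609.79556989,   0.        , 314.98135419],
       [  0.        , 609.79556989, 246.58009484],
       [  0.        ,   0.        ,   1.        ]]), 'R': array([[ 4.05508134e-03, -9.99991513e-01,  7.28423648e-04],
       [-9.93658641e-01, -4.11124989e-03, -1.12363710e-01],
       [ 1.12365752e-01, -2.68160467e-04, -9.93666879e-01]]), 't': array([ 155.81408612,  610.01911681, 1136.89739373])}
```

View pics/scene0.png

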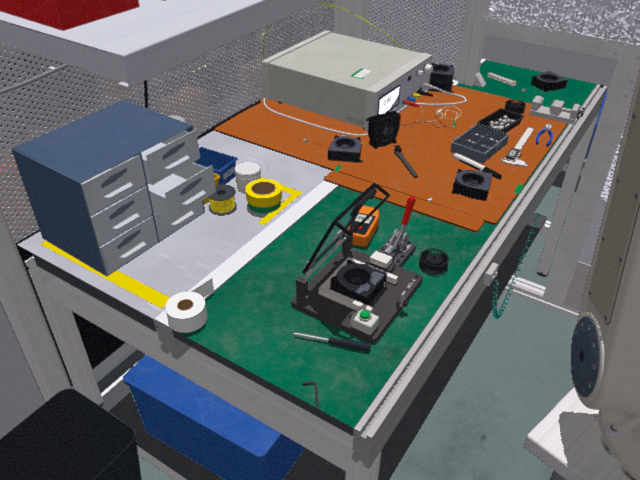

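View pics/top0.png

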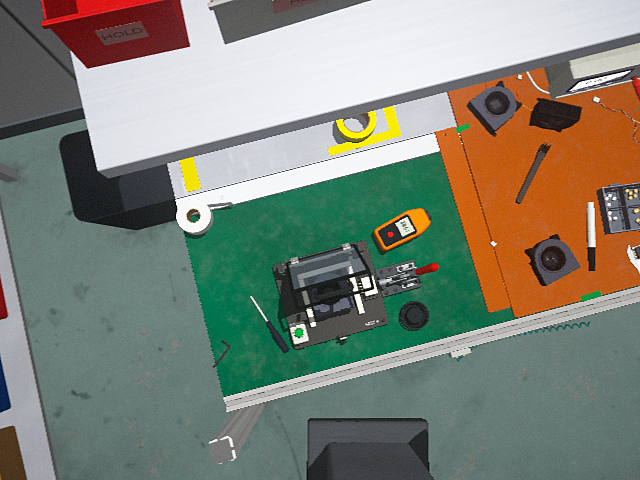

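The scene view shows the green button at about (365,315), the red grip at (408,210) and the guard raised. In the top view, the button is at (299,333), the grip at (428,268), the tachometer at (403,230), the impeller at (414,315) and the screwdriver at (270,325). Next I'll measure these.

```bash
cat > h.py <<'E'
import numpy as np,cv2
from workcell import env,cams
def ray(n,u,v,C=None):
    c=C or cams.get_calibration(n); R,t,K=c["R"],c["t"],c["K"]
    d=R.T@np.linalg.inv(K)@np.array([u,v,1.]); return -R.T@t,d
def onz(n,u,v,z,C=None):
    o,d=ray(n,u,v,C); return o+d*(z-o[2])/d[2]
def pix(n,X,C=None):
    c=C or cams.get_calibration(n); p=c["K"]@(c["R"]@np.array(X)+c["t"]); return p[:2]/p[2]
def cloud(n,d,C=None):
    c=C or cams.get_calibration(n); v,u=np.mgrid[:480,:640]; K=c["K"]
    P=np.stack([(u-K[0,2])/K[0,0]*d,(v-K[1,2])/K[1,1]*d,d],-1)
    return (P-c["t"])@c["R"]
def tri(a,ua,b,ub):
    o1,d1=ray(a,*ua);o2,d2=ray(b,*ub)
    s=np.linalg.lstsq(np.stack([d1,-d2],1),o2-o1,rcond=None)[0]
    p,q=o1+s[0]*d1,o2+s[1]*d2; return (p+q)/2,np.linalg.norm(p-q)
E
python3 - <<'E'
from h import *
cc={}
for n,rois in(("scene",{"g":(300,350,300,390),"r":(190,240,390,425)}),("top",{"g":(320,345,285,315),"r":(255,285,405,445)})):
    im=cv2.imread(f"pics/{n}0.png"); d=np.load(f"pics/{n}0.npy"); P=cloud(n,d)
    hsv=cv2.cvtColor(im,cv2.COLOR_BGR2HSV)
    for k,(a,b,c,e) in rois.items():
        m=np.zeros((480,640),bool)
        H,S,V=[hsv[a:b,c:e,i] for i in range(3)]
        m[a:b,c:e]=((H>50)&(H<80)&(S>150)&(V>130)) if k=="g" else (((H<8)|(H>172))&(S>140)&(V>60))
        ys,xs=np.nonzero(m); Q=P[m]; 
        print(n,k,m.sum(),xs.mean(),ys.mean(),(xs.min(),xs.max(),ys.min(),ys.max()),np.median(Q,0),Q.min(0),Q.max(0))
        cc[n,k]=(xs.mean(),ys.mean())
        if k=="g": print(" z44",onz(n,xs.mean(),ys.mean(),44))
        if k=="r":
            pc=np.linalg.svd(np.c_[xs,ys]-[xs.mean(),ys.mean()],full_matrices=False)[2][0]; print(pc)
for k in "gr": print(k,tri("scene",cc["scene",k],"top",cc["top",k]))
im=cv2.imread("pics/top0.png"); cv2.imwrite("pics/topz.png",cv2.resize(im[200:380,230:450],None,fx=3.3,fy=3.3,interpolation=cv2.INTER_CUBIC))
im=cv2.imread("pics/scene0.png"); cv2.imwrite("pics/scz.png",cv2.resize(im[175:360,270:470],None,fx=3.2,fy=3.2,interpolation=cv2.INTER_CUBIC))
E
```

```text
scene g 46 364.6521739130435 313.2826086956522 (np.int64(361), np.int64(369), np.int64(310), np.int64(316)) [445.40506992 188.55817198  43.57531182] [439.62443352 181.63681772  41.06959936] [452.54190227 196.01271962  46.14296441]
 z44 [444.99674473 189.12509803  44.        ]
scene r 197 408.0812182741117 209.4263959390863 (np.int64(399), np.int64(419), np.int64(196), np.int64(224)) [561.75950014 -45.50600965  83.56421372] [ 553.79959108 -145.38590382    5.84554334] [655.20545022 -29.19605509 106.81550635]
[-0.28727134  0.95784924]
top g 54 298.3703703703704 332.2962962962963 (np.int64(295), np.int64(302), np.int64(329), np.int64(336)) [446.87867706 189.48099099  42.83519622] [439.41625916 182.00116868  38.86187009] [452.57890018 195.2628471   47.45837963]
 z44 [446.42300504 188.80147391  44.        ]
top r 166 426.87951807228916 268.6144578313253 (np.int64(415), np.int64(438), np.int64(263), np.int64(274)) [563.63304805 -46.11550059  88.7310419 ] [477.77059754 -84.11406017  -3.52546774] [ 579.99477682  158.62557566 1198.12779746]
[-0.95539806  0.29532108]
g (array([446.07855719, 188.54875367,  42.87315911]), np.float64(0.8440904992565701))
r (array([564.04958052, -47.42084881,  81.23550348]), np.float64(0.4175117629966054))
```

View pics/topz.png

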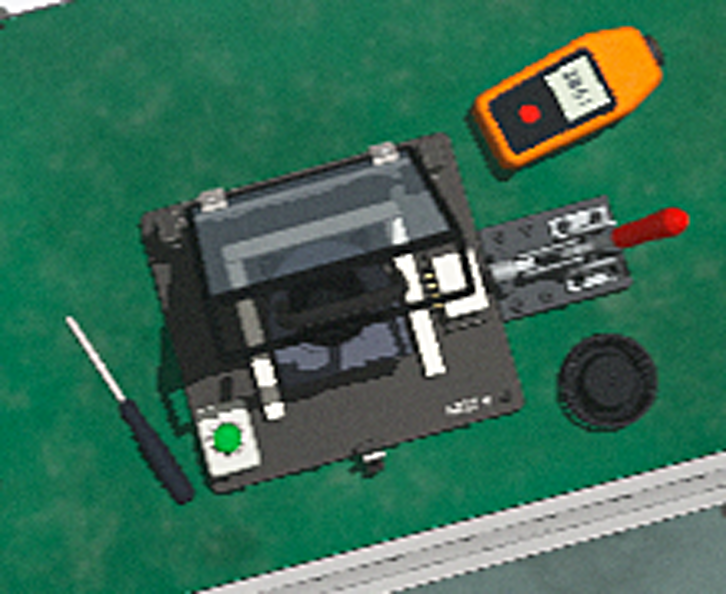

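View pics/scz.png

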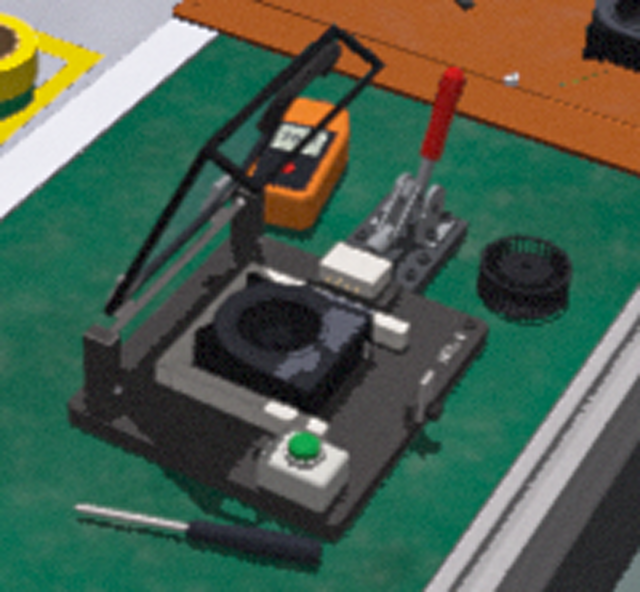

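The button-to-grip distance fits the given geometry (264 mm in both). That puts the nest yaw at about 15.6° and its origin at about (510,121). Next I'll check the plate corners, guard angle, shelf clearance and tool axes.

```bash
cat >> h.py <<'E'
PSI=np.deg2rad(15.64); O=np.array([509.6,121.2,0])
RN=np.array([[np.cos(PSI),-np.sin(PSI),0],[np.sin(PSI),np.cos(PSI),0],[0,0,1]])
def n2w(*p): return O+RN@np.array(p,float)
def w2n(p): return (np.asarray(p)-O)@RN
def gp(th,out,up,y=0): # guard point
    s,c=np.sin(th),np.cos(th); return n2w(82-out*c+up*s,4+y,52+out*s+up*c)
E
python3 - <<'E'
from h import *
from scipy.spatial.transform import Rotation as Ro
print(Ro.from_rotvec(env.read_state()["orientation"]).as_matrix().round(3))
for n in("scene","top"):
    im=cv2.imread(f"pics/{n}0.png"); 
    for p in [(-73,-91,12),(-73,99,12),(97,99,12),(97,-91,12),(82,4,52),(7,-150,29),(-43,82,44)]:
        cv2.circle(im,tuple(int(round(x)) for x in pix(n,n2w(*p))),1,(255,255,0),-1)
    for th,col in((1.1,(0,255,255)),(1.3,(255,0,255)),(1.5,(0,128,255))):
        q=[pix(n,gp(th,o,6,y)) for o,y in((0,-65),(151,-65),(151,65),(0,65))]
        cv2.polylines(im,[np.int32(np.round(q))],True,col,1)
    cr=im[200:380,230:450] if n=="top" else im[175:360,270:470]
    cv2.imwrite(f"pics/{n}ov.png",cv2.resize(cr,None,fx=3.2,fy=3.2,interpolation=cv2.INTER_NEAREST))
d=np.load("pics/top0.npy");P=cloud("top",d)
for v in(60,100,140,150): print(v,[P[v,u].round().tolist() for u in(200,300,400,440)])
E
```

```text
[[ 0.908 -0.001 -0.418]
 [ 0.418  0.001  0.908]
 [-0.    -1.     0.002]]
60 [[792.0, 302.0, 473.0], [792.0, 178.0, 473.0], [792.0, 54.0, 475.0], [792.0, 5.0, 475.0]]
100 [[740.0, 300.0, 474.0], [742.0, 178.0, 472.0], [751.0, 51.0, 447.0], [915.0, -95.0, -3.0]]
140 [[690.0, 299.0, 473.0], [828.0, 189.0, 4.0], [831.0, -12.0, -1.0], [829.0, -92.0, 4.0]]
150 [[684.0, 303.0, 452.0], [809.0, 189.0, 0.0], [809.0, -12.0, 1.0], [808.0, -91.0, 7.0]]
```

View pics/topov.png

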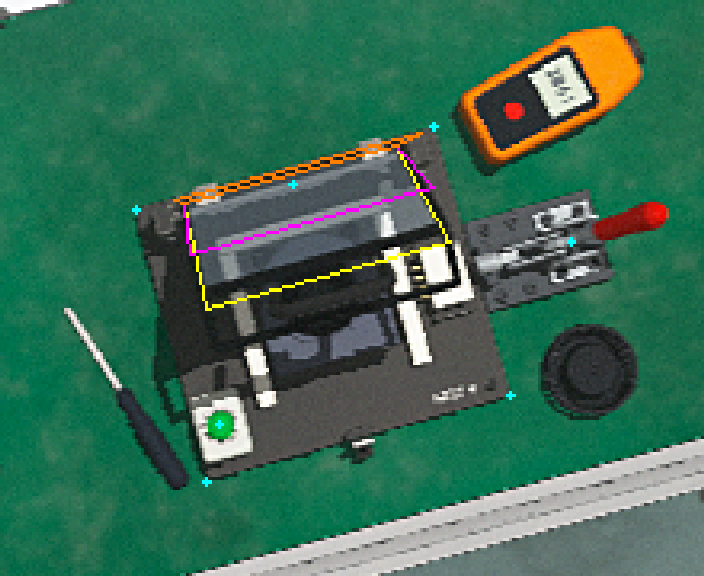

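View pics/sceneov.png

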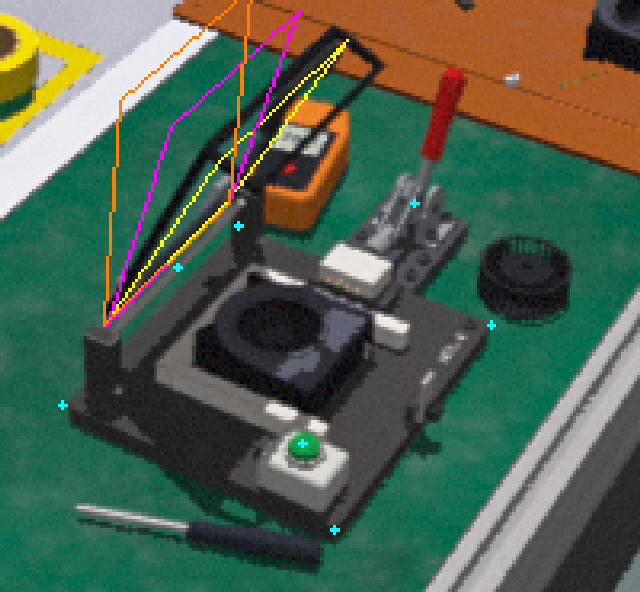

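The overlay matches the plate corners and the button. The guard is near 1.05–1.1 rad. The shelf is at z≈470 and starts around x≈700, which is clear of the work. I'll turn the tool to line up with the nest (tool x = nest x, tool z = nest y) and shut the fingers.

```bash
python3 -m crank '[[[0.5,0,0.3],0.1,-1],[[0.6,0,0.37],0.1,-1],[[0.6,0,0.37],0,-1],[[0.6,0,0.37],0,-1],[[0.6,0,0.37],0,-1],[[0.6,0,0.37],0,-1],[[0.6,0,0.37],0,-1],[[0.6,0,0.37],0,-1]]' 30
python3 - <<'E'
from h import *
from scipy.spatial.transform import Rotation as Ro
s=env.read_state();print(s["time"],w2n(s["eef_pos"]),s["opening"]); R=Ro.from_rotvec(s["orientation"]).as_matrix(); print((RN.T@R).round(3))
E
```

```text
time: 1.1
eef_pos: [448.3, -249.2, 222.9]
orientation: [-1.56, -0.215, 0.216]
force: [0.9, -1.0, -0.5]
opening: 0.4
1.1 [-158.85042073 -340.18134701  222.91621274] 0.41534590684075484
[[ 1.    -0.001 -0.002]
 [ 0.002  0.001  1.   ]
 [-0.001 -1.     0.001]]
```

```bash
python3 -m crank '[[[0.52,0.1,0.4],0,-1],[[0.52,0.1,0.4],0,-1],[[0.52,0.1,0.4],0,-1],[[0.52,0.1,0.4],0,-1],[[0.52,0.1,0.4],0,-1],[[0.52,0.1,0.4],0,-1],[[0.52,0.1,0.4],0,-1],[[0.52,0.1,0.4],0,-1],[[0,0,0],0,-1]]'
python3 - <<'E'
from h import *
s=env.read_state();print(s["time"],w2n(s["eef_pos"]),s["force"])
for n in("scene","top"):
    im,d=cams.camera(n)
    cr=im[120:360,230:470] if n=="scene" else im[150:380,230:480]
    cv2.imwrite(f"pics/{n}1.png",cv2.resize(cr,None,fx=2.4,fy=2.4,interpolation=cv2.INTER_CUBIC))
E
```

```text
time: 2.22
eef_pos: [636.2, 4.2, 172.9]
orientation: [-1.559, -0.215, 0.22]
force: [-1.2, 0.4, -0.1]
opening: 0.2
2.225 [  90.39420654 -146.81026697  172.90602684] [-1.20309276  0.41137696 -0.10269239]
```

View pics/scene1.png

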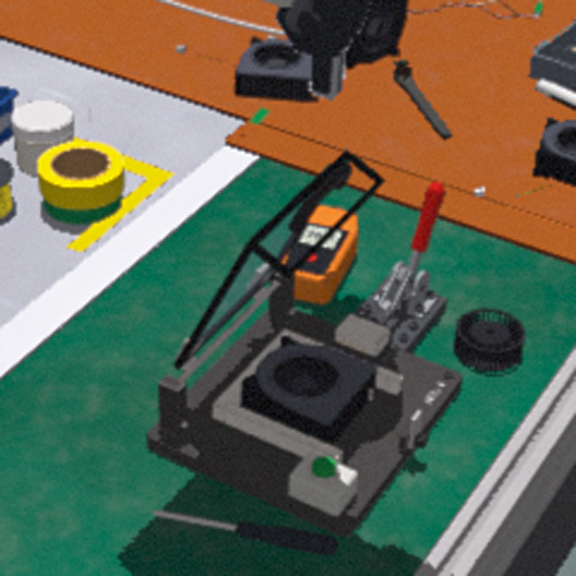

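View pics/top1.png

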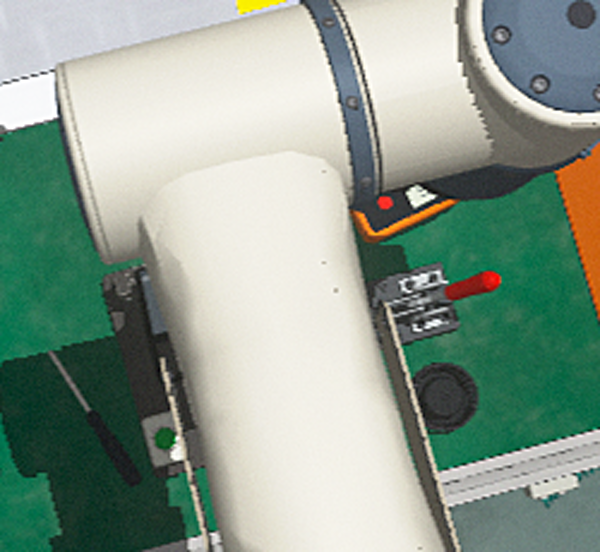

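The fingers are behind the guard to its right, and nothing has been disturbed. The arm's wrist cylinder is over the nest, so I'll check its height and how close it comes to the shelf for the next 140 mm move to the left.

Run:
```python
from h import *
im,d=cams.camera("top");P=cloud("top",d)
cv2.imwrite("pics/top2.png",im)
Z=P[...,2]
for v in range(60,320,20): print(v,[tuple(P[v,u].round().astype(int)) for u in range(240,480,30)])
```

```text
60 [(np.int64(791), np.int64(252), np.int64(475)), (np.int64(792), np.int64(215), np.int64(473)), (np.int64(792), np.int64(178), np.int64(475)), (np.int64(792), np.int64(141), np.int64(474)), (np.int64(792), np.int64(104), np.int64(474)), (np.int64(792), np.int64(67), np.int64(474)), (np.int64(793), np.int64(29), np.int64(474)), (np.int64(793), np.int64(-8), np.int64(474))]
80 [(np.int64(766), np.int64(252), np.int64(473)), (np.int64(767), np.int64(215), np.int64(473)), (np.int64(767), np.int64(178), np.int64(473)), (np.int64(767), np.int64(141), np.int64(473)), (np.int64(766), np.int64(104), np.int64(475)), (np.int64(767), np.int64(67), np.int64(474)), (np.int64(767), np.int64(30), np.int64(474)), (np.int64(768), np.int64(-7), np.int64(473))]
100 [(np.int64(740), np.int64(251), np.int64(475)), (np.int64(741), np.int64(215), np.int64(473)), (np.int64(741), np.int64(178), np.int64(474)), (np.int64(741), np.int64(141), np.int64(474)), (np.int64(741), np.int64(104), np.int64(474)), (np.int64(747), np.int64(65), np.int64(460)), (np.int64(914), np.int64(-54), np.int64(-1)), (np.int64(911)
[... 3070 characters left out ...]
), (np.int64(547), np.int64(246), np.int64(0)), (np.int64(513), np.int64(173), np.int64(582)), (np.int64(512), np.int64(144), np.int64(606)), (np.int64(512), np.int64(114), np.int64(604)), (np.int64(514), np.int64(83), np.int64(583)), (np.int64(548), np.int64(-48), np.int64(-1)), (np.int64(548), np.int64(-108), np.int64(-2))]
300 [(np.int64(507), np.int64(305), np.int64(0)), (np.int64(508), np.int64(246), np.int64(3)), (np.int64(508), np.int64(187), np.int64(12)), (np.int64(493), np.int64(144), np.int64(609)), (np.int64(493), np.int64(115), np.int64(611)), (np.int64(509), np.int64(10), np.int64(-4)), (np.int64(509), np.int64(-48), np.int64(-2)), (np.int64(509), np.int64(-108), np.int64(-6))]
```

View pics/top2.png

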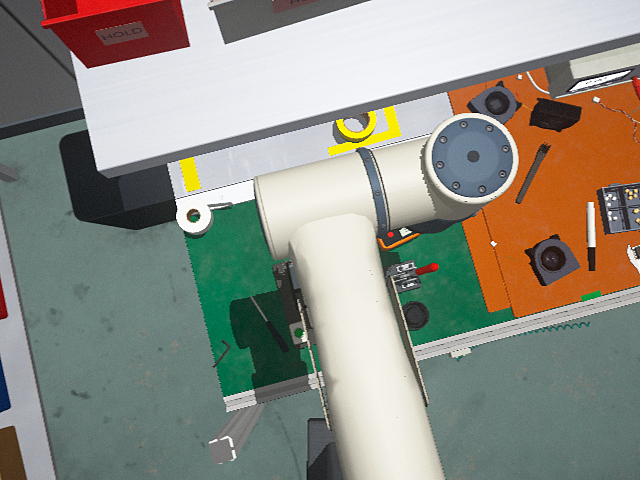

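The arm is at z≈500–600, clear of the shelf edge by about 100 mm. Now I'll slide in behind the guard.

```bash
python3 -m crank '[[[0,0,0.5],0,-1],[[0,0,0.5],0,-1],[[0,0,0.5],0,-1],[[0,0,0.5],0,-1],[[0,0,0.5],0,-1],[[0,0,0],0,-1]]'
python3 - <<'E'
from h import *
s=env.read_state();print(s["time"],w2n(s["eef_pos"]),s["force"])
for n in("scene",):
    im,d=cams.camera(n)
    cr=im[120:360,230:470]
    cv2.imwrite(f"pics/{n}2.png",cv2.resize(cr,None,fx=2.4,fy=2.4,interpolation=cv2.INTER_CUBIC))
E
```

```text
time: 3.12
eef_pos: [594.6, 147.1, 175.9]
orientation: [-1.559, -0.217, 0.216]
force: [0.2, 0.6, 0.7]
opening: 0.0
3.125 [ 88.86874159   2.03251823 175.89535888] [0.18899837 0.60147124 0.71630338]
```

View pics/scene2.png

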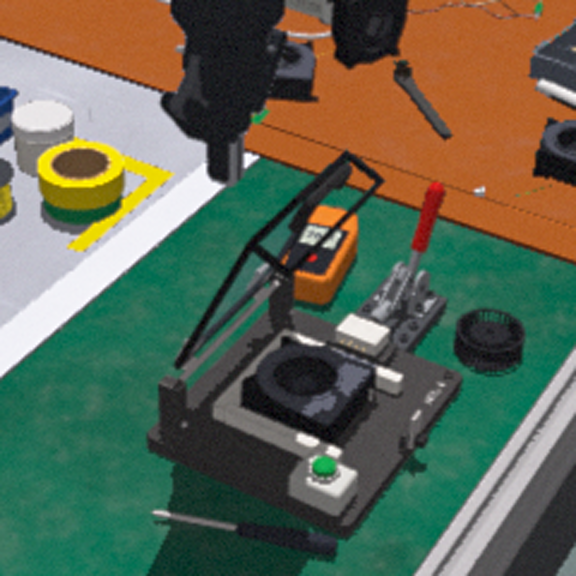

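```bash
python3 -m crank '[[[-0.17,0,0],0,-1],[[-0.17,0,0],0,-1],[[-0.17,0,0],0,-1],[[-0.17,0,0],0,-1],[[-0.1,0.05,0],0,-1],[[-0.1,0.05,0],0,-1],[[-0.1,0.06,0],0,-1],[[-0.1,0.07,0],0,-1],[[0,0,0],0,-1]]'
python3 - <<'E'
from h import *
s=env.read_state();print(s["time"],w2n(s["eef_pos"]),RN.T@s["force"])
for n in("scene",):
    im,d=cams.camera(n)
    cr=im[120:360,230:470]
    cv2.imwrite(f"pics/{n}3.png",cv2.resize(cr,None,fx=2.4,fy=2.4,interpolation=cv2.INTER_CUBIC))
E
```

```text
time: 4.3
eef_pos: [532.2, 128.6, 161.0]
orientation: [-1.56, -0.215, 0.217]
force: [0.1, -0.2, 0.1]
opening: -0.2
4.3 [ 23.74101714   1.0156633  160.95814412] [ 0.07778257 -0.21020819  0.14010631]
```

View pics/scene3.png

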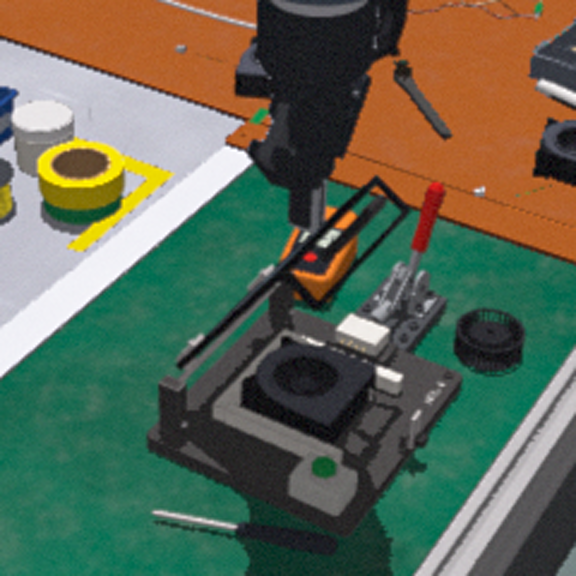

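The guard has swung forward with the fingertips, so I'll keep following the arc down.

```bash
python3 -m crank '[[[-0.11,0.08,0],0,-1],[[-0.11,0.08,0],0,-1],[[-0.11,0.14,0],0,-1],[[-0.11,0.14,0],0,-1],[[-0.09,0.17,0],0,-1],[[-0.09,0.17,0],0,-1],[[-0.05,0.17,0],0,-1],[[-0.05,0.17,0],0,-1],[[0,0,0],0,-1],[[0,0,0],0,-1]]'
python3 - <<'E'
from h import *
s=env.read_state();print(s["time"],w2n(s["eef_pos"]),RN.T@s["force"])
for n in("scene",):
    im,d=cams.camera(n)
    cr=im[120:360,230:470]
    cv2.imwrite(f"pics/{n}4.png",cv2.resize(cr,None,fx=2.4,fy=2.4,interpolation=cv2.INTER_CUBIC))
E
```

```text
time: 5.6
eef_pos: [491.7, 117.2, 94.5]
orientation: [-1.56, -0.216, 0.215]
force: [0.4, 0.4, 0.0]
opening: -0.4
5.6 [-18.34396371   0.95580866  94.54141129] [0.49182785 0.28323967 0.02195347]
```

View pics/scene4.png

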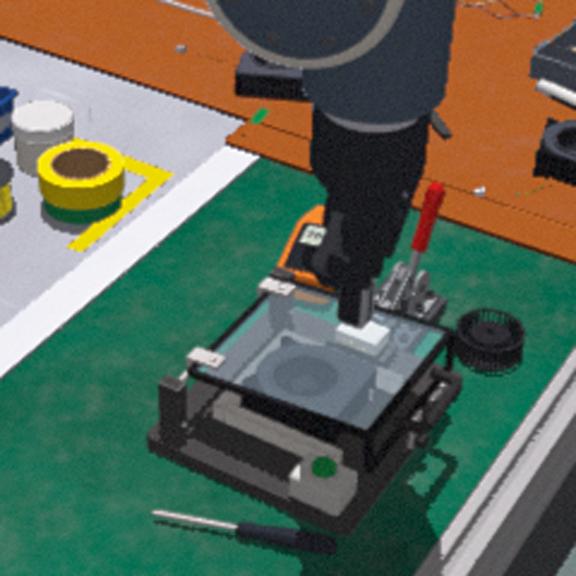

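The guard looks shut or nearly so. I'll confirm by lowering the tips gently onto it.

```bash
python3 -m crank '[[[0,0.08,0],0,-1],[[0,0.06,0],0,-1],[[0,0.04,0],0,-1],[[0,0.02,0],0,-1],[[0,0,0],0,-1]]'; python3 -m crank '[[[0,0.03,0],0,-1],[[0,0,0],0,-1]]'
```

```text
time: 6.28
eef_pos: [491.3, 117.1, 82.2]
orientation: [-1.56, -0.216, 0.216]
force: [-0.0, -0.3, 0.7]
opening: -0.1
time: 6.52
eef_pos: [491.2, 117.0, 80.4]
orientation: [-1.56, -0.215, 0.216]
force: [0.5, 0.2, 0.9]
opening: -0.0
```

```bash
python3 -m crank '[[[0,0.03,0],0,-1],[[0,0,0],0,-1]]'; python3 -m crank '[[[0,0.03,0],0,-1],[[0,0,0],0,-1]]'
```

```text
time: 6.78
eef_pos: [491.2, 117.1, 78.5]
orientation: [-1.56, -0.215, 0.216]
force: [0.6, 0.5, -0.3]
opening: 0.3
time: 7.02
eef_pos: [491.2, 117.0, 76.7]
orientation: [-1.56, -0.215, 0.216]
force: [-0.2, 0.8, -0.7]
opening: 0.0
```

Run:
```python
from h import *
s=env.read_state();print(s["time"],w2n(s["eef_pos"]),RN.T@s["force"],env.tip_reach)
im,d=cams.camera("scene"); np.save("pics/s5.npy",d); cv2.imwrite("pics/s5full.png",im)
for th,col in((0.0,(0,255,255)),):
    q=[pix("scene",gp(th,o,10,y)) for o,y in((0,-65),(142,-65),(142,65),(0,65))]
    cv2.polylines(im,[np.int32(np.round(q))],True,col,1)
cv2.imwrite("pics/s5.png",cv2.resize(im[200:360,280:440],None,fx=3.6,fy=3.6,interpolation=cv2.INTER_CUBIC))
im,d=cams.camera("wrist"); cv2.imwrite("pics/w5.png",im)
```

```text
7.025 [-18.86283038   0.93936858  76.72160824] [ 0.03549035  0.87195076 -0.66251962] 19.0
```

View pics/s5.png

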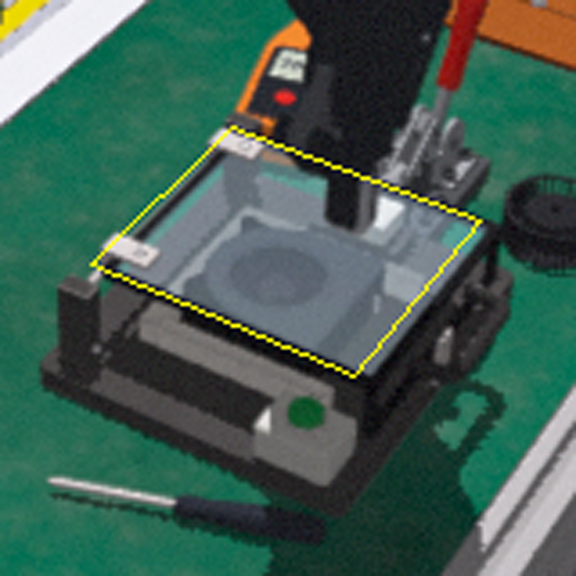

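View pics/w5.png

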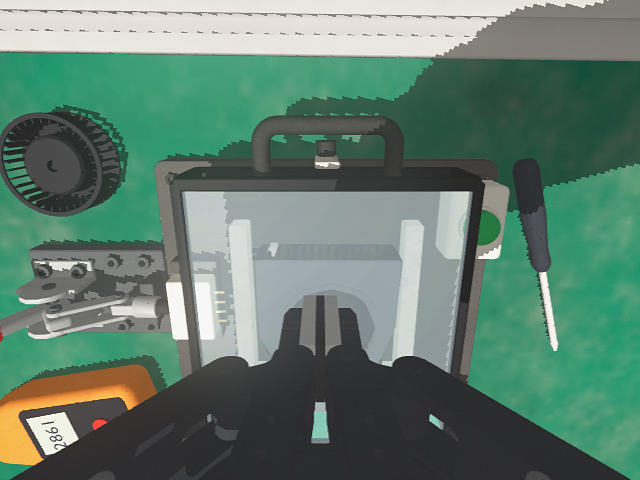

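The overlay of the shut outline (θ=0) matches the guard's edges, and the wrist view shows the handle over its front catch. I'll lower a little more to confirm by contact and to calibrate the real tip reach.

```bash
python3 -m crank '[[[0,0.03,0],0,-1],[[0,0,0],0,-1]]'; python3 -m crank '[[[0,0.03,0],0,-1],[[0,0,0],0,-1]]';python3 -m crank '[[[0,0.03,0],0,-1],[[0,0,0],0,-1]]'
```

```text
time: 7.38
eef_pos: [491.2, 117.0, 74.9]
orientation: [-1.56, -0.215, 0.216]
force: [-0.2, -0.1, -0.4]
opening: -0.1
time: 7.62
eef_pos: [491.2, 117.0, 73.1]
orientation: [-1.56, -0.215, 0.216]
force: [-0.8, -0.1, 0.5]
opening: -0.3
time: 7.88
eef_pos: [491.2, 117.0, 71.3]
orientation: [-1.56, -0.215, 0.216]
force: [0.5, -0.7, -0.2]
opening: -0.0
```

Run:
```python
from h import *
s=env.read_state();p=s["eef_pos"];print(s["time"],p,RN.T@s["force"])
im,d=cams.camera("scene")
P=cloud("scene",d)
for dz in(0,-10,-19): 
    u=pix("scene",p+[0,0,dz]); print(dz,u); cv2.circle(im,tuple(np.int32(u.round())),1,(0,255,255),-1)
cv2.imwrite("pics/s6.png",cv2.resize(im[200:320,310:440],None,fx=4.5,fy=4.5,interpolation=cv2.INTER_NEAREST))
u0=pix("scene",p).round().astype(int)
for v in range(u0[1]-20,u0[1]+25,3): print(v,[tuple(int(x) for x in w2n(P[v,u]).round()) for u in range(u0[0]-9,u0[0]+10,3)])
```

```text
7.875 [491.15270166 117.01367407  71.28862398] [ 0.30457695 -0.81767153 -0.17175465]
0 [375.84685845 268.14065071]
-10 [375.48586324 272.55039441]
-19 [375.16461623 276.47459333]
248 [(-23, 48, 148), (-31, 54, 156), (-31, 43, 148), (-31, 33, 142), (-31, 21, 134), (-31, 9, 126), (-31, -2, 119)]
251 [(21, -41, 64), (-20, 31, 130), (-31, 42, 142), (-31, 32, 135), (-32, 23, 129), (-32, 10, 121), (-30, -6, 109)]
254 [(18, -35, 62), (-8, 5, 101), (-17, 13, 110), (-31, 31, 128), (-26, 8, 110), (-30, 5, 110), (-31, -6, 103)]
257 [(14, -29, 61), (-9, 7, 96), (-18, 14, 105), (-23, 13, 106), (-26, 8, 104), (-30, 5, 104), (-13, -46, 61)]
260 [(10, -21, 61), (-13, 13, 95), (-19, 15, 99), (-24, 14, 101), (-25, 5, 95), (-31, 5, 98), (-17, -39, 61)]
263 [(7, -16, 59), (-12, 11, 86), (-20, 16, 94), (-25, 14, 95), (-27, 7, 91), (-31, 4, 90), (-21, -29, 63)]
266 [(3, -8, 60), (-2, -10, 61), (-7, -12, 62), (-21, 6, 81), (-27, 7, 84), (-20, -20, 62), (-26, -20, 64)]
269 [(-1, -1, 60), (-5, -4, 60), (-13, -1, 65), (-16, -6, 63), (-20, -9, 62), (-24, -13, 62), (-29, -15, 63)]
272 [(-6, 7, 61), (-10, 5, 62), (-15, 3, 62), (-19, -1, 61), (-25, 0, 65), (-28, -5, 62), (-33, -6, 64)]
275 [(-10, 16, 63), (-14, 12, 61), (-19, 10, 62), (-23, 7, 62), (-27, 3, 61), (-32, 2, 63), (-36, -1, 62)]
278 [(-14, 22, 61), (-18, 19, 62), (-23, 18, 63), (-27, 13, 62), (-31, 10, 61), (-35, 7, 60), (-39, 4, 60)]
281 [(-16, 27, 60), (-21, 25, 60), (-26, 24, 62), (-31, 21, 62), (-35, 18, 62), (-39, 16, 62), (-43, 11, 60)]
284 [(-21, 35, 61), (-25, 32, 62), (-30, 30, 62), (-34, 26, 61), (-39, 27, 64), (-42, 21, 61), (-47, 20, 63)]
287 [(-25, 43, 63), (-29, 39, 61), (-34, 39, 64), (-38, 34, 62), (-41, 30, 61), (-46, 28, 61), (-50, 26, 62)]
290 [(-28, 47, 60), (-32, 46, 61), (-37, 44, 63), (-42, 42, 63), (-47, 41, 65), (-50, 35, 62), (-54, 32, 61)]
```

View pics/s6.png

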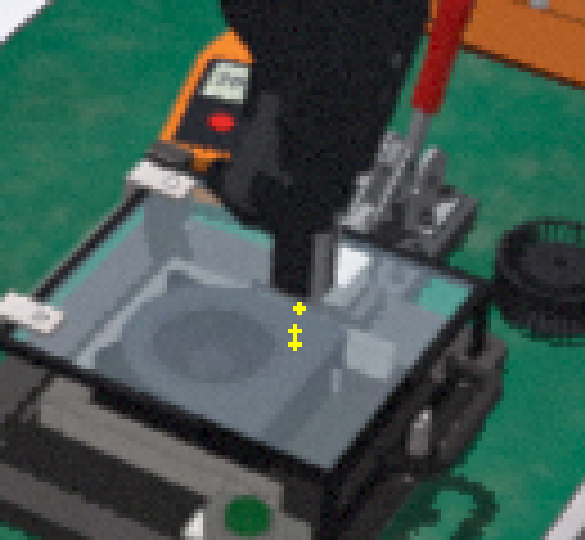

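The depth cloud shows the guard plate flat at z≈61–62 everywhere, so the guard is shut. The fingertips, though, appear at z≈75, well above the nominal TCP−19=52. I'll check that against the wrist view before relying on any tip heights.

Run:
```python
from h import *
s=env.read_state();p=s["eef_pos"];C=cams.get_calibration("wrist")
im,d=cams.camera("wrist");P=cloud("wrist",d,C)
print("cam",-C["R"].T@C["t"], -cams.get_calibration("scene")["R"].T@cams.get_calibration("scene")["t"])
for dz in(0,-19):
    u=pix("wrist",p+[0,0,dz],C);print(dz,u); cv2.circle(im,tuple(np.int32(u.round())),3,(0,255,255),-1)
cv2.imwrite("pics/w6.png",im)
for v in range(270,360,8): print(v,[tuple(int(x) for x in w2n(P[v,u]).round()) for u in range(290,360,8)])
```

```text
cam [413.88463363  96.44051511 222.55583532] [-25.57499819 715.18178551 733.7387031 ]
0 [317.39649153 303.45979967]
-19 [317.64971983 284.59062792]
270 [(-31, -11, 62), (-31, -8, 63), (-31, -4, 63), (-30, -1, 62), (-31, 3, 62), (-31, 6, 63), (-31, 10, 63), (-31, 14, 62), (-30, 17, 61)]
278 [(-27, -11, 63), (-27, -8, 63), (-27, -4, 63), (-27, -1, 62), (-27, 3, 63), (-27, 7, 62), (-26, 10, 62), (-26, 14, 62), (-27, 17, 62)]
286 [(-22, -12, 61), (-23, -8, 63), (-23, -4, 62), (-23, -1, 62), (-22, 3, 61), (-23, 7, 62), (-23, 10, 62), (-23, 14, 62), (-23, 17, 63)]
294 [(-18, -12, 61), (-19, -8, 63), (-18, -4, 62), (-18, -1, 62), (-19, 3, 63), (-19, 7, 62), (-19, 10, 62), (-18, 14, 62), (-19, 17, 62)]
302 [(-15, -12, 62), (-15, -8, 63), (-29, -3, 89), (-29, 0, 89), (-29, 3, 89), (-29, 6, 89), (-14, 10, 61), (-14, 14, 61), (-15, 18, 63)]
310 [(-25, -10, 88), (-25, -6, 89), (-29, -3, 96), (-29, 0, 95), (-28, 3, 94), (-29, 6, 96), (-26, 9, 89), (-25, 12, 89), (-10, 18, 61)]
318 [(-26, -9, 95), (-25, -6, 95), (-29, -3, 102), (-30, 0, 103), (-29, 3, 102), (-28, 6, 100), (-29, 8, 102), (-26, 12, 95), (-25, 15, 95)]
326 [(-25, -9, 100), (-24, -6, 99), (-29, -3, 107), (-29, 0, 106), (-29, 3, 107), (-29, 5, 106), (-29, 8, 106), (-25, 11, 101), (-25, 14, 100)]
334 [(-25, -8, 106), (-25, -6, 106), (-29, -3, 111), (-29, 0, 111), (-28, 3, 110), (-29, 5, 111), (-29, 8, 112), (-25, 11, 106), (-25, 14, 105)]
342 [(-26, -8, 111), (-25, -5, 110), (-29, -2, 117), (-29, 0, 116), (-29, 3, 117), (-29, 5, 117), (-29, 8, 116), (-26, 11, 111), (-25, 13, 110)]
350 [(-32, -7, 124), (-32, -4, 124), (-29, -2, 121), (-27, 0, 118), (-27, 3, 118), (-30, 5, 122), (-30, 7, 122), (-31, 10, 124), (-32, 12, 124)]
358 [(-31, -7, 128), (-30, -4, 127), (-30, -2, 126), (-25, 0, 120), (-24, 3, 117), (-30, 5, 125), (-30, 7, 126), (-31, 10, 127), (-30, 12, 126)]
```

View pics/w6.png

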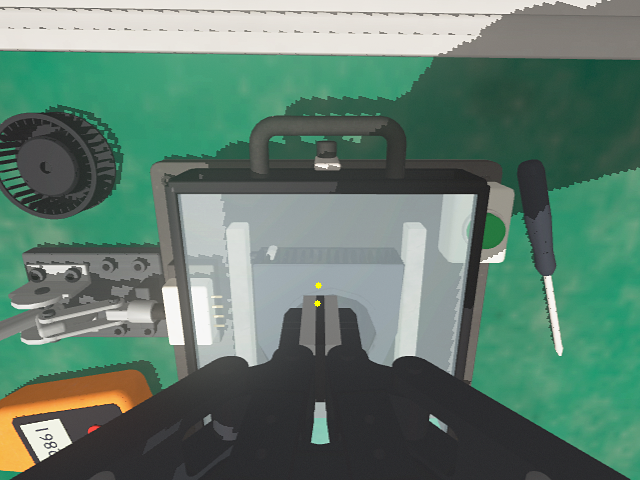

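Wrist and scene depth agree that the tips are about 10 mm above the reported TCP, at z≈81, and not 19 mm below it. I'll settle it by feel with a guarded descent onto the plate.

```bash
python3 -m crank '[[[0,0.05,0],0,-1],[[0,0.05,0],0,-1],[[0,0,0],0,-1]]'|grep -E 'eef|force'; python3 -m crank '[[[0,0.05,0],0,-1],[[0,0,0],0,-1]]'|grep -E 'eef|force';python3 -m crank '[[[0,0.05,0],0,-1],[[0,0,0],0,-1]]'|grep -E 'eef|force'
python3 - <<'E'
from h import *
s=env.read_state();C=cams.get_calibration("wrist")
im,d=cams.camera("wrist");P=cloud("wrist",d,C); print(s["eef_pos"])
for v in range(280,320,4): print(v,[tuple(int(x) for x in w2n(P[v,u]).round()) for u in (310,330)])
E
```

```text
eef_pos: [491.0, 117.0, 65.1]
force: [-0.1, 0.2, -0.5]
eef_pos: [491.1, 117.0, 62.2]
force: [-0.8, 0.1, 0.2]
eef_pos: [491.1, 117.0, 59.2]
force: [0.0, -0.8, -0.7]
[491.10034592 116.987661    59.21981303]
280 [(-31, -2, 62), (-31, 6, 62)]
284 [(-30, -2, 63), (-30, 6, 63)]
288 [(-27, -2, 62), (-28, 6, 62)]
292 [(-26, -2, 63), (-26, 6, 62)]
296 [(-29, -2, 73), (-29, 6, 73)]
300 [(-29, -2, 76), (-30, 6, 76)]
304 [(-30, -2, 80), (-30, 6, 80)]
308 [(-30, -2, 83), (-29, 6, 82)]
312 [(-29, -2, 85), (-29, 6, 85)]
316 [(-30, -1, 88), (-29, 6, 88)]
```

```bash
python3 -m crank '[[[0,0.05,0],0,-1],[[0,0.05,0],0,-1],[[0,0,0],0,-1]]'|grep -E 'eef|force'; for i in 1 2; do :; done; python3 -m crank '[[[0,0.03,0],0,-1],[[0,0,0],0,-1]]'|grep -E 'eef|force';python3 -m crank '[[[0,0.03,0],0,-1],[[0,0,0],0,-1]]'|grep -E 'eef|force'
```

```text
eef_pos: [491.3, 117.1, 54.0]
force: [-2.4, -0.1, 5.5]
eef_pos: [491.4, 117.1, 53.9]
force: [-8.6, 0.7, 19.2]
eef_pos: [491.5, 117.1, 53.8]
force: [-14.1, -0.3, 31.2]
```

Contact comes at TCP z=54 with firm support, so the guard is fully shut and the shut fingertips sit 8 mm above the TCP reading. Now I'll rise and go across to the outside of the lever.

```bash
python3 -m crank '[[[0,-0.3,0],0,-1],[[0,-0.42,0],0,-1],[[0,-0.42,0],0,-1],[[0,-0.42,0],0,-1],[[0.11,0,-0.56],0,-1],[[0.11,0,-0.56],0,-1],[[0.11,0,-0.56],0,-1],[[0.11,0,-0.56],0,-1],[[0,0,-0.56],0,-1],[[0,0,-0.56],0,-1],[[0,0,-0.56],0,-1],[[0,0,0],0,-1]]'
python3 - <<'E'
from h import *
s=env.read_state();print(s["time"],w2n(s["eef_pos"]),RN.T@s["force"])
for n in("scene","wrist"):
    im,d=cams.camera(n)
    cr=im[120:360,250:490] if n=="scene" else im
    cv2.imwrite(f"pics/{n}7.png",cv2.resize(cr,None,fx=2.4,fy=2.4,interpolation=cv2.INTER_CUBIC) if n=="scene" else cr)
E
```

```text
time: 11.28
eef_pos: [580.5, -104.0, 142.8]
orientation: [-1.56, -0.213, 0.214]
force: [-0.7, 0.7, -0.9]
opening: 0.1
11.275 [   7.59480177 -236.02049053  142.7568057 ] [-0.52148228  0.89052459 -0.91553142]
```

View pics/scene7.png

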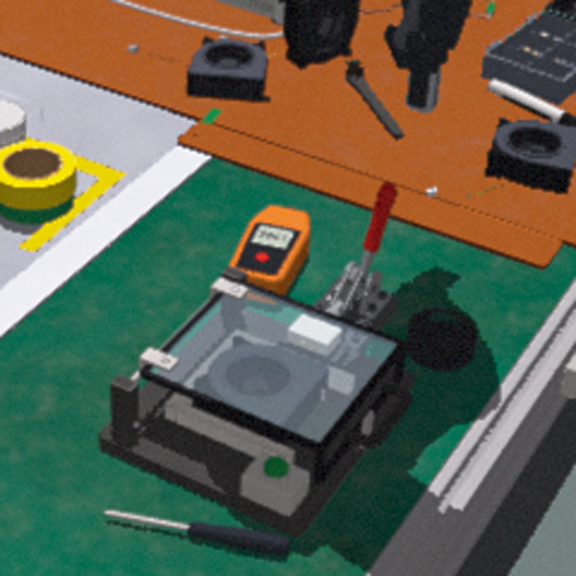

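View pics/wrist7.png

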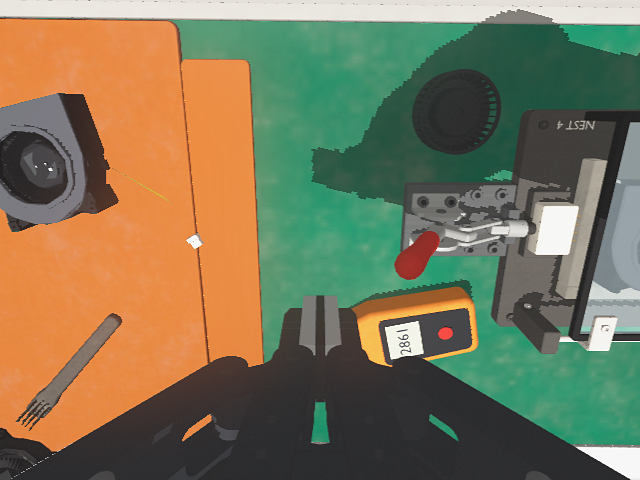

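The guard is shut and the lever open at (417,255) in the wrist view, with the tachometer and impeller in place. I'll go down beside the lever and push +y.

```bash
python3 -m crank '[[[0,0.4,0],0,-1],[[0,0.4,0],0,-1],[[0,0.38,0],0,-1],[[0,0,0.2],0,-1],[[0,0,0.2],0,-1],[[0,0,0],0,-1]]'; python3 -m crank '[[[0,0,0.15],0,-1],[[0,0,0.15],0,-1],[[0,0,0],0,-1]]'
```

```text
time: 12.12
eef_pos: [574.6, -77.7, 74.2]
orientation: [-1.56, -0.219, 0.215]
force: [0.4, -0.1, -0.1]
opening: -0.0
time: 12.5
eef_pos: [571.6, -63.0, 75.6]
orientation: [-1.564, -0.221, 0.212]
force: [3.5, -6.4, 3.8]
opening: 0.0
```

```bash
python3 -m crank '[[[0,0,0.15],0,-1],[[0,0,0.15],0,-1],[[0,0,0],0,-1]]'
python3 - <<'E'
from h import *
s=env.read_state();print(s["time"],w2n(s["eef_pos"]),RN.T@s["force"])
im,d=cams.camera("scene")
cv2.imwrite("pics/scene8.png",cv2.resize(im[140:320,310:490],None,fx=3.2,fy=3.2,interpolation=cv2.INTER_CUBIC))
E
```

```text
time: 12.88
eef_pos: [566.3, -45.2, 75.1]
orientation: [-1.563, -0.221, 0.212]
force: [1.7, -4.9, 3.4]
opening: 0.3
12.875 [   9.78372179 -175.5123999    75.12495862] [ 0.33036708 -5.18320632  3.42391551]
```

View pics/scene8.png

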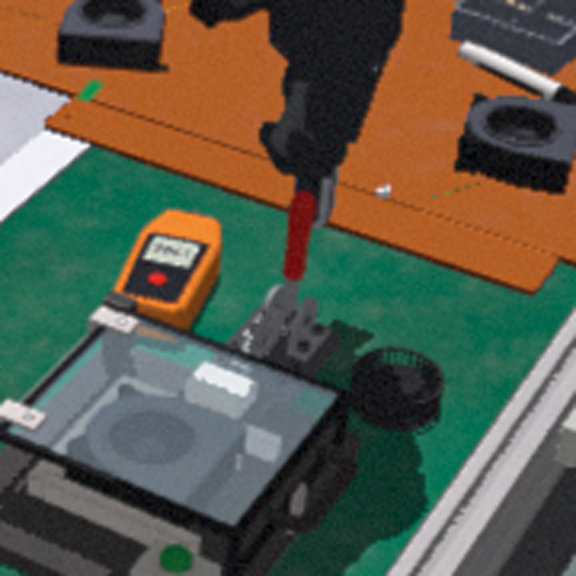

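The lever has been pushed about upright at about 5 N. I'll continue through the dead point.

```bash
python3 -m crank '[[[0,0,0.15],0,-1],[[0,0,0.15],0,-1],[[0,0,0],0,-1]]'|grep -E 'eef|force'; python3 -m crank '[[[0,0,0.1],0,-1],[[0,0,0],0,-1]]'|grep -E 'eef|force'
python3 - <<'E'
from h import *
s=env.read_state();print(s["time"],w2n(s["eef_pos"]),RN.T@s["force"])
im,d=cams.camera("scene")
cv2.imwrite("pics/scene9.png",cv2.resize(im[140:320,310:490],None,fx=3.2,fy=3.2,interpolation=cv2.INTER_CUBIC))
E
```

```text
eef_pos: [560.1, -26.8, 73.7]
force: [1.6, -1.1, 2.7]
eef_pos: [556.9, -20.7, 72.1]
force: [0.3, 0.8, 0.2]
13.55 [   7.32714184 -149.43269811   72.12214937] [0.5378127  0.63124453 0.21181836]
```

View pics/scene9.png

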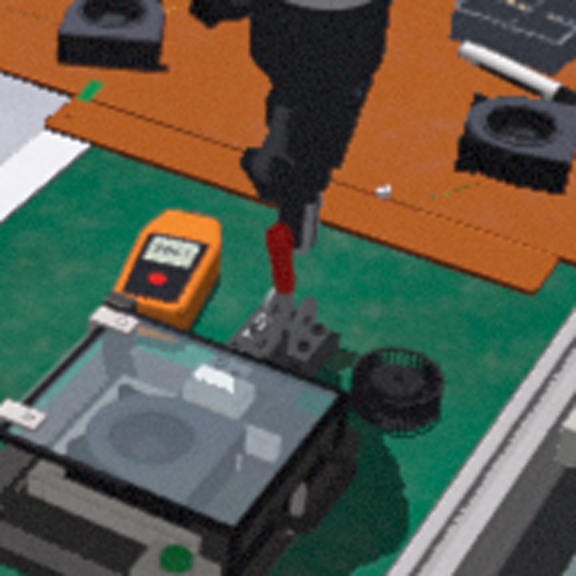

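The force dropped to zero as the lever snapped over. I'll nudge it until the stop is felt.

```bash
for r in 1; do python3 -m crank '[[[0,0,0.08],0,-1],[[0,0,0],0,-1]]'|grep -E 'eef|force'; done; python3 -m crank '[[[0,0,0.06],0,-1],[[0,0,0],0,-1]]'|grep -E 'eef|force'
```

```text
eef_pos: [555.9, -16.2, 72.3]
force: [0.4, -0.0, -0.3]
eef_pos: [555.3, -12.9, 72.6]
force: [0.7, 0.2, 0.0]
```

```bash
python3 -m crank '[[[0,0,0.04],0,-1],[[0,0,0],0,-1]]'|grep -E 'eef|force'
```

```text
eef_pos: [554.8, -10.7, 72.7]
force: [-0.6, -0.2, 0.7]
```

There's no contact up to y≈-139, so the lever has gone over ahead of the fingers. I'll back off and measure it.

```bash
python3 -m crank '[[[0,0,-0.4],0,-1],[[0,0,-0.4],0,-1],[[0,-0.5,-0.2],0,-1],[[0,-0.6,0],0,-1],[[0,-0.4,0],0,-1],[[0,0,0],0,-1]]'
python3 - <<'E'
from h import *
s=env.read_state();print(s["time"],w2n(s["eef_pos"]),RN.T@s["force"])
im,d=cams.camera("scene"); P=cloud("scene",d); hsv=cv2.cvtColor(im,cv2.COLOR_BGR2HSV)
H,S,V=cv2.split(hsv); m=(((H<8)|(H>172))&(S>140)&(V>50)); m[:180]=0;m[250:]=0;m[:,:385]=0;m[:,425:]=0
ys,xs=np.nonzero(m);Q=np.array([w2n(p) for p in P[m]]);print(m.sum(),xs.mean(),ys.mean(),np.median(Q,0),np.percentile(Q,[10,90],axis=0))
for a,col in((1.023,(255,255,0)),(.883,(0,255,255))):
    t=a-np.deg2rad(28); A=[n2w(7,-150+r*np.sin(t),29+r*np.cos(t)) for r in(28,86)]
    print(a,[pix("scene",x).round(1) for x in A]); 
    if a>1: cv2.line(im,*[tuple(np.int32(pix("scene",x).round())) for x in A],col,1)
cv2.imwrite("pics/scene10.png",cv2.resize(im[160:340,310:490],None,fx=3.2,fy=3.2,interpolation=cv2.INTER_NEAREST))
im,d=cams.camera("wrist");cv2.imwrite("pics/w10.png",im)
E
```

```text
time: 15.1
eef_pos: [572.4, -68.8, 165.0]
orientation: [-1.56, -0.219, 0.212]
force: [-0.0, 0.0, -0.5]
opening: -0.1
15.1 [   9.23034879 -199.85057911  164.96312628] [-0.0279917   0.04679605 -0.50104218]
120 394.9583333333333 223.725 [   3.69196866 -112.26019136   88.08248212] [[   0.16410245 -128.05543615   59.87661328]
 [   9.22004688 -105.89107649  102.34474255]]
1.023 [array([397.1, 231.9]), array([392.2, 218.1])]
0.883 [array([398. , 230.2]), array([395.1, 212.8])]
```

View pics/scene10.png

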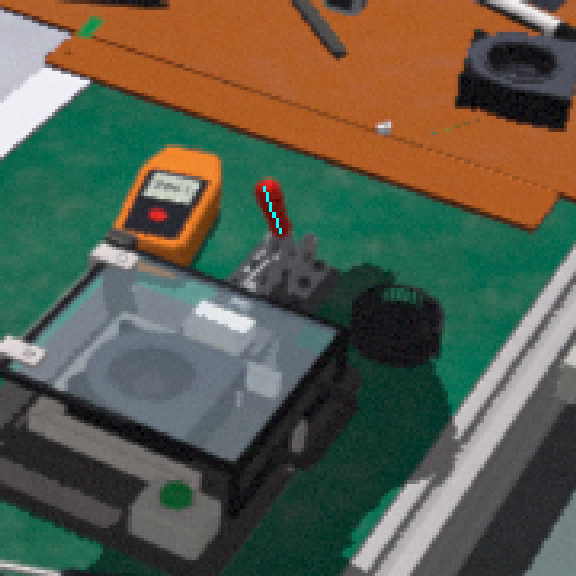

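View pics/w10.png

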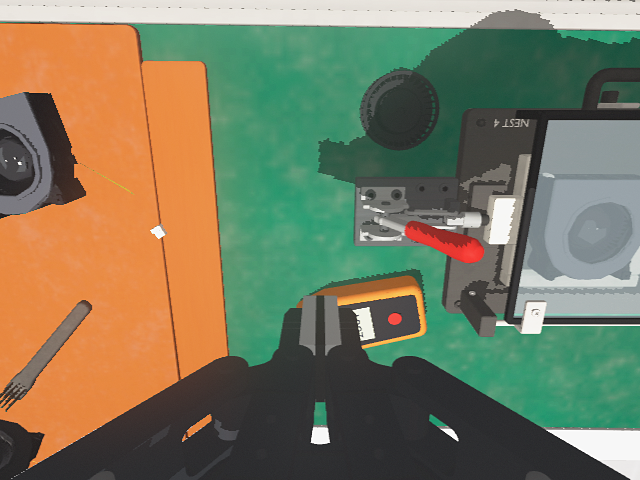

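The lever overlay at 1.023 rad coincides with the grip, and it stays there with the tool withdrawn, so it's locked. Now I'll go to the start button, aiming for its left half.

```bash
python3 -m crank '[[[-0.08,0,0.48],0,-1],[[-0.09,0,0.48],0,-1],[[-0.09,0,0.48],0,-1],[[-0.09,0,0.48],0,-1],[[-0.09,0,0.48],0,-1],[[-0.09,0,0.48],0,-1],[[-0.09,0,0.48],0,-1],[[-0.09,0,0.48],0,-1],[[-0.09,0.2,0.48],0,-1],[[-0.09,0.4,0.48],0,-1],[[0,0.3,0],0,-1],[[0,0,0],0,-1]]'
python3 - <<'E'
from h import *
s=env.read_state();print(s["time"],w2n(s["eef_pos"]),RN.T@s["force"])
C=cams.get_calibration("wrist");im,d=cams.camera("wrist")
for p in((-43,82,44),(-43,69,62)): cv2.circle(im,tuple(np.int32(pix("wrist",n2w(*p),C).round())),3,(0,0,255),-1)
cv2.imwrite("pics/w11.png",im)
E
```

```text
time: 16.7
eef_pos: [439.9, 193.2, 106.6]
orientation: [-1.563, -0.213, 0.22]
force: [-0.1, 0.2, 0.2]
opening: 0.2
16.7 [-47.70122316  88.13595396 106.55300981] [-0.05289275  0.25943526  0.16413579]
```

View pics/w11.png

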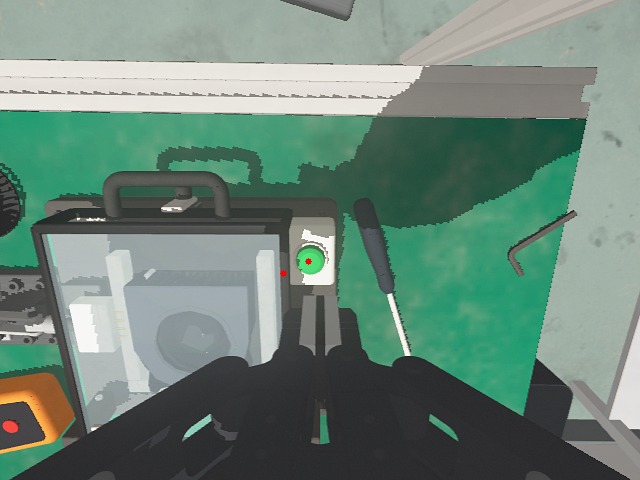

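The button's (309,261) projected centre coincides with the seen one, and the fingers are slightly left of it, as wanted. I'll shift by +4 mm in x and +2 mm in y, then lower.

```bash
python3 -m crank '[[[0.07,0.2,0.03],0,-1],[[0,0.3,0],0,-1],[[0,0.3,0],0,-1],[[0,0.2,0],0,-1],[[0,0,0],0,-1]]'
python3 - <<'E'
from h import *
s=env.read_state();print(s["time"],w2n(s["eef_pos"]),RN.T@s["force"])
im,d=cams.camera("wrist")
cv2.imwrite("pics/w12.png",im)
im,d=cams.camera("scene")
cv2.imwrite("pics/scene12.png",cv2.resize(im[220:370,290:440],None,fx=3.5,fy=3.5,interpolation=cv2.INTER_CUBIC))
E
```

```text
time: 17.38
eef_pos: [444.8, 196.5, 48.0]
orientation: [-1.561, -0.214, 0.216]
force: [1.0, 0.1, -0.4]
opening: -0.0
17.375 [-42.06018726  89.97136077  47.96083942] [ 0.94328318 -0.1786744  -0.37590699]
```

View pics/w12.png

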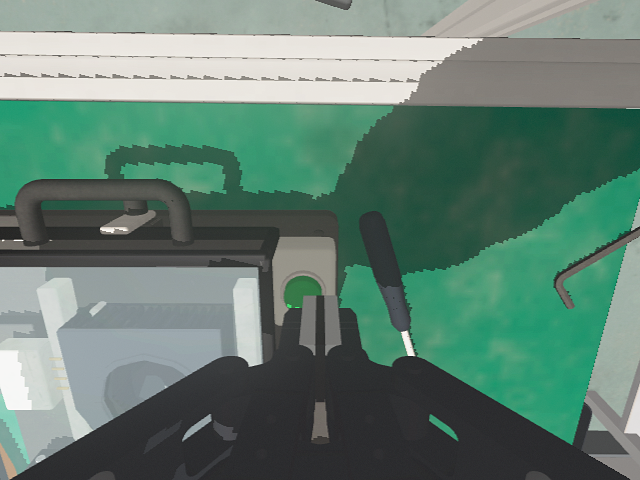

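View pics/scene12.png

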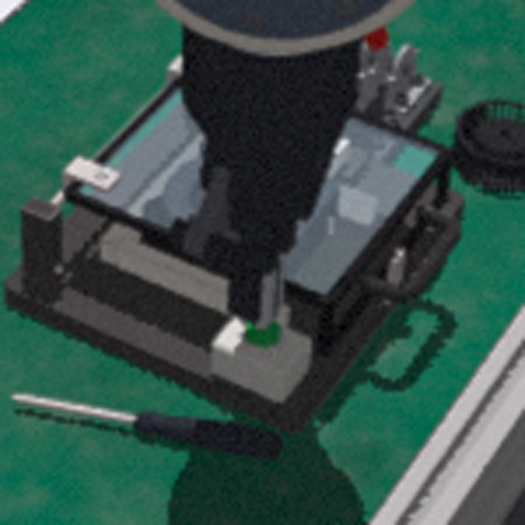

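The tips are over the button with a gap to the guard's side edge. I'll press down with feel.

```bash
python3 -m crank '[[[0,0.08,0],0,-1],[[0,0.08,0],0,-1],[[0,0.03,0],0,-1],[[0,0,0],0,-1]]'|grep -E 'eef|force'; python3 -m crank '[[[0,0.03,0],0,-1],[[0,0,0],0,-1]]'|grep -E 'eef|force'
```

```text
eef_pos: [445.0, 196.9, 37.2]
force: [-0.2, -0.0, -0.4]
eef_pos: [445.3, 197.1, 35.6]
force: [0.7, -0.0, 0.7]
```

```bash
python3 -m crank '[[[0,0.02,0],0,-1],[[0,0,0],0,-1]]'|grep -E 'eef|force'
```

```text
eef_pos: [445.3, 197.0, 34.5]
force: [-0.1, 0.9, 4.4]
```

```bash
python3 -m crank '[[[0,0.03,0],0,-1],[[0,0,0],0,-1]]'|grep -E 'eef|force'; python3 -m crank '[[[0,0.03,0],0,-1],[[0,0,0],0,-1]]'|grep -E 'eef|force'
```

```text
eef_pos: [445.3, 197.1, 33.1]
force: [-2.1, -0.2, 6.6]
eef_pos: [445.5, 197.1, 32.8]
force: [-6.2, -2.1, 20.6]
```

The button bottomed out: stiffness jumped and the force reached 20 N after about 3 mm. I'll retract straight up.

```bash
python3 -m crank '[[[0,0,0],0,-1],[[0,-0.2,0],0,-1],[[0,-0.4,0],0,-1],[[0,-0.5,0],0,-1],[[0,-0.6,0],0,-1],[[0,-0.6,0.1],0,-1],[[-0.3,-0.5,0.3],0,-1],[[-0.4,0,0.4],0,-1],[[-0.4,0,0.4],0,-1],[[0,0,0],0,-1],[[0,0,0],0,-1]]'
python3 - <<'E'
from h import *
s=env.read_state();print(s["time"],w2n(s["eef_pos"]),RN.T@s["force"])
for n in("scene","top"):
    im,d=cams.camera(n); P=cloud(n,d)
    if n=="scene":
        for uv in [(-50,60),(-50,-50),(60,-50),(60,60),(0,0)]:
            u=pix(n,n2w(uv[0],uv[1]+4,62)).round().astype(int); print(uv,w2n(P[u[1],u[0]]).round(1))
    cv2.imwrite(f"pics/{n}13.png",cv2.resize(im[160:360,280:480] if n=="scene" else im[190:390,230:450],None,fx=2.9,fy=2.9,interpolation=cv2.INTER_CUBIC))
E
```

```text
time: 20.35
eef_pos: [362.1, 248.2, 198.6]
orientation: [-1.56, -0.216, 0.216]
force: [0.2, 0.1, 0.4]
opening: -0.1
20.35 [-107.79319346  162.05906547  198.56932118] [0.22076858 0.0423504  0.44795826]
(-50, 60) [-49.6  63.3  61.2]
(-50, -50) [-49.5 -48.7  59.5]
(60, -50) [ 58.1 -43.5  64.8]
(60, 60) [58.9 64.3 63.1]
(0, 0) [ 0.4  3.7 62.5]
```

View pics/scene13.png

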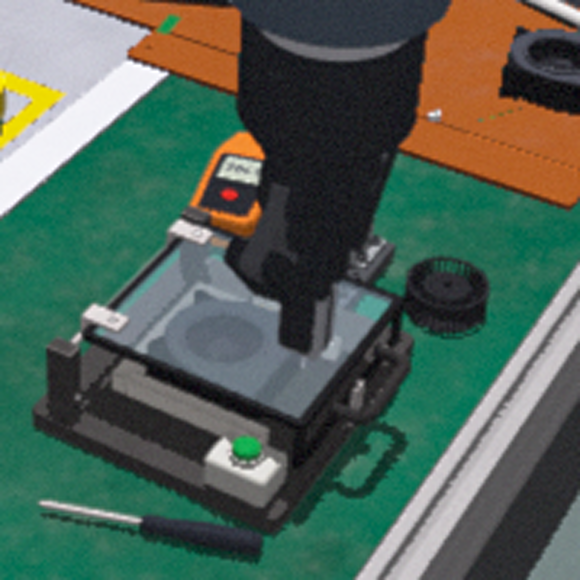

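View pics/top13.png

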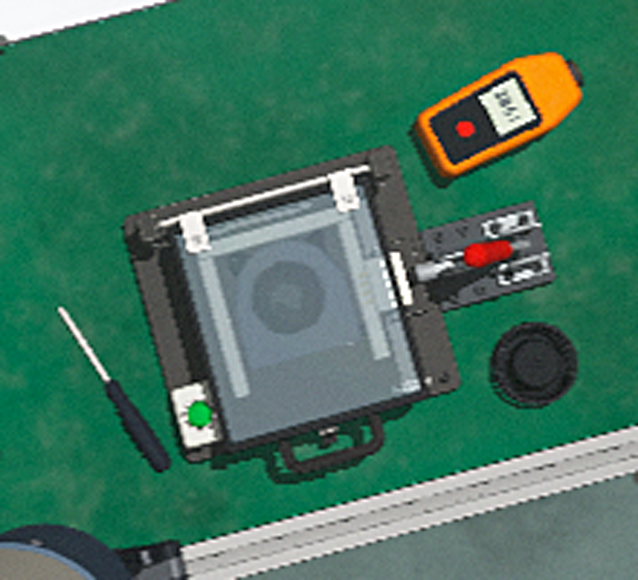

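The guard is shut, the lever is locked over towards the nest, the button is back up, the loose items are where they were, and the robot is clear. Handing in.

```bash
python3 -c "
from workcell import env
print(env.finish_job())"
```

```text
the job is handed in; nothing more can be done
None
```

I shut the guard, pushed the lever over until it locked, then pressed the green start button. I handed the job in at about 20.5 s, with the arm withdrawn and touching nothing.

**Last checks**
- **Guard:** the plate measured z ≈ 60–65 mm, flat at the shut height of 62 mm. Pressing down on it met firm support, with the wrist force reaching about 31 N vertically (34 N in all).
- **Lever:** with the tool withdrawn, the grip lay on the drawn 1.023 rad (locked) line. The push force had dropped to zero as it snapped over. I nudged on but did not feel the stop, so the lock is confirmed by camera only.
- **Button:** it bottomed out after about 3 mm of travel, at about 20 N. It is back up in the last picture.
- **Loose items:** the tachometer, impeller and screwdriver look unmoved in the last pictures. I compared them by eye only.

**One disagreement:** with the fingers shut, the tips touched about 8 mm above the reported TCP, not 19 mm below it as stated. I found this when lowering onto the shut guard and used the felt value for the lever and the button.

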